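Eject a blade cassette and trap it with the other finger

TASK

With one fingertip press the red ejector key of the little drawer unit all the way down, and with the other finger of the gripper, standing in the grey lane, stop the orange blade cassette that springs out, before it slides away off the open end. Finish holding it so: the key still held down by the one finger, and the cassette, well out of its mouth and upright on the lane, still pressing against the other. Nothing is to be picked up or pinched, and leave the cork block, scraper, brush and jar where they are.

Things in the scene. Friction and masses are not known exactly. Their poses are not given: they have to be found in the camera images.
- drawer_unit: white plastic drawer unit, blue drawer fronts, 140 x 130 mm, fixed on a steel shelf 30 mm above the work surface. Origin on its underside, below the mouth; flat deck 60 mm above it. Own +x: level, out of the mouth along the lane; +y: from lane to red key; z up. Housing stands on the deck at x -80 to 0 mm, 68 mm wide, up to 36 mm above the deck
- mouth (a point): middle of the mouth of the housing at deck level; axes as the drawer unit's. The grey lane runs from here along +x to its open end at x = 58 mm, centred on y = 0, 52 mm wide between two rails 4 mm thick and 6 mm high; beyond the end is a 60 mm drop to the shelf
- ejector_key (a joint): how far the red key is pressed down, m: 0 up, 0.008 fully down at its stop. Spring return: 2 N at first, 6 N fully down, plus up to 3 N latch friction. It must stay over 0.0055. The latch frees the cassette after about 4 to 6 mm; it is out in under half a second, so the stopping finger must already stand in the lane by then
- key_top (a point): centre of the top of the red key, a pad 34 mm long (unit's x) by 30 mm (y), at x = 36, y = 62 mm from the mouth. Its top is 12 mm above the deck when up, 4 mm when fully down: fingertips level with each other then clear the lane floor by 4 mm
- cassette_center (a point): centre (half-way up) of the loose orange blade cassette, 60 g: 50 mm along x, 36 wide, 24 high, ears 7 mm wide at each side of its rear. It starts under the housing's clear door, centre 19 mm inside the mouth, front face 6 mm out. A spring plunger (2.8 N, falling to 1.3 N) pushes it along +x for 60 mm and keeps pressing it on whatever stops it. Let it come 15 to 40 mm out
- cassette: the same cassette, origin at the centre of its underside, x forward out of the mouth.
- cork_block: cork block 90 x 60 x 35 mm, loose, origin under its centre
- scraper: yellow scraper lying flat, about 150 mm long, 50 mm wide, 16 mm high, loose, own x along it to the blade, origin on its underside
- round_brush: round horsehair brush standing on its bristles, 60 mm across, 92 mm high, loose, origin under its centre
- glass_jar: closed glass jar with steel twist cap, 68 mm across, 85 mm high, loose, origin under its centre
Not all that is in view belongs to the job. Of the things shaped like the cassette, the orange one is meant.

How it is judged:
On the way, in this order (a step that is already met when the one before it is completed fails the run):
1. the ejector key is being pressed (more than 3 mm) (value of joint ejector_key above 0.003 m).
2. the cassette has popped out and is stopped on the lane by a finger, the key still down (value of joint ejector_key above 0.0055 m and contact force between the fingers and cassette above 0.3 N and x of cassette_center in the frame of mouth between -0.011 and 0.031 m and linear speed of cassette below 0.02 m/s), for 0.3 s.
At the end, for the whole second after the job is handed in: the key is held more than 5.5 mm down by a finger (over 0.5 N), the cassette is 8 to 50 mm out from its starting place, upright (within 0.2 rad) on the lane floor and within 14 mm of its centre line, at rest (under 20 mm/s), pressing on a finger with over 0.3 N (all of step 2 and z of cassette_center in the frame of mouth between 0.006 and 0.019 m and y of cassette_center in the frame of mouth between -0.014 and 0.014 m and angle between cassette's own z axis and vertical below 0.2 rad and contact force between the fingers and drawer_unit above 0.5 N); the arm keeps its last pose, push and grip.
It fails at once if the cassette slid away past the end of the lane (x of cassette_center in the frame of mouth above 0.036 m).
It fails at once if the cassette was lifted off the lane (z of cassette_center in the frame of mouth above 0.024 m).
It fails at once if the cork block, scraper, brush or jar was moved more than 15 mm or lifted (distance of any of cork_block, scraper, round_brush, glass_jar from where it was at the start of the episode above 0.015 m).
It also fails if it takes over 32 s, if anything falls off the work surface, if the arm or the gripper's body presses on something with over 40 N, if the wrist force passes 120 N, or if a joint passes its speed limit or range.

ROBOT

A 6-joint arm with a two-finger parallel gripper is mounted at the origin on the work surface. World frame = base frame: x ahead of the robot, y to its left, z up, the work surface at z = 0. Lengths are in m, angles in rad, forces in N, time in s.
With the tool pointing down it reaches from about 0.35 to 0.775 m from the base axis. Payload 5.5 kg.
Tool frame: the origin (TCP) lies midway between the tips of the shut fingers; the grasp point (between the pads) lies 19 mm behind it; z points along the fingers, y is the line along which they close (so a half turn about z gives the same grasp; the last joint's range is limited). The gripper opens to 85 mm and grips with 20 to 120 N. Pads are 22 mm wide; open, the fingers measure 114 mm over their backs; the gripper's body (76 mm by 85 mm) begins 54 mm behind the grasp point. The pads swing forward as they close: fully open they stand 13 mm farther back than shut.
Start: joints at [0.998, 0.313, 0.046, 1.304, 0, 1.431], TCP at [0.241, 0.522, 0.231] pointing down, gripper open.
Joint ranges: [-2.76, 2.76], [-0.86, 1.69], [-1.03, 1.26], [-2.2, 2.34], [-1.47, 1.5], [-3.14, 3.14]. Speed limits (rad/s): [2.57, 2.57, 3.14, 3.14, 3.14, 3.14].

INTERFACE

Orientations are given as a unit quaternion [w, x, y, z].
In Python, from workcell import env gives the robot as it stands. The module is installed in compiled form; this text tells all that it offers.
- The arm moves only by the tool servo_tool, never from a script. Its argument "increments" is a list of rows, each an object of numbers: "grip": the closure, from 0 (fully open) to 1 (shut); "x", "y", "z": the shift along the tool's x, y, z in mm; "roll": the turn about the tool's z in degrees. In form: [{"grip": .., "x": .., "y": .., "z": .., "roll": ..}, ...]. A call has 1 to 5 rows; each row shifts and turns the commanded pose from where the row before left it, along the tool's axes as they then stand; what a row does not reach is not made up. A row lasts 1/12 s, in which the tool goes at most 41.7 mm and 7.16 degrees, less where a joint would pass 70% of its speed; a pose out of reach is approached as far as the arm can. A call is refused whole if a number of a shift passes 41.7 or a number of a turn 7.16, either way. A call with a gripper value outside its range is refused whole. The fingers move at their own pace and stop on an object; "grip_force" is the grip in N (left out, the last holds). Time passes only in rows, so rows that do not move let the fingers close. It gives the time, the measured TCP pose, the force, the opening and the grip force at its end, in the units of the state.
- env.get_state(): the state, without advancing time (a new reading comes with each control period).
- env.read_camera(name): name is "scene" or "top" or "wrist"; returns the picture (480x640x3 uint8, red, green, blue); there is no depth.
- env.get_calibration(name): a dict with "vertical_fov" (degrees; the focal length in pixels is half the picture's height over the tangent of half this angle, whatever the lens; pixels are square), "cx", "cy" (the principal point, pixels), "rvec" (rotation vector, rad) and "tvec" (3), from world to camera coordinates, as OpenCV has them; the wrist camera has in their place "tool_from_camera" (4x4, takes a point from camera to tool coordinates, whose origin is the TCP and whose axes are the flange's). Camera axes: x right, y down, z forward; pixel columns grow to the right and rows downward; lengths in m; the calibration is good to about 2 mm. A picture is of the moment at which its call begins: read the wrist's pose just before it. get_calibration takes no time and is no camera call.
- env.hand_in(): hands the job in; it is judged then, once.
The state is a dict: "clock": time; "joint_pos": joint angles; "qvel": joint speeds; "tau": joint torques, N m; "tcp_pos": TCP position; "orientation": TCP orientation; "wrist_force": force on the tool from outside, world axes, zero at the start; "ft_torque": the same for the moment, N m; "finger_gap": finger opening in m; "grip_force": force on a finger pad.
Only numpy, scipy, OpenCV 4.12 (cv2) and the standard library are available. Lean on these libraries where they do the work, as an engineer would, in place of code of your own. Each camera call takes 0.05 s, during which the arm holds its last target. There are 200 camera calls.

## Working session

There is one attempt and no reset: what is moved stays moved. The work goes in short steps, Python scripts to look and compute and a tool call to move; the robot and the scene stay as the last step left them, time stands still between calls to the robot, and variables do not carry over. Pictures are saved under pics/ and viewed, at most 10 in all, crops included, and the job is handed in when it is done.

Besides the shell and the picture viewer there is one more tool, called after "Emit:" by a JSON object that holds its "fn" and its "kwargs", one argument or row to a line. servo_tool: Moves the arm, as the interface text tells. Its arguments: {"type":"object","properties":{"increments":{"type":"array"},"grip_force":{"type":"number"}},"required":["increments"]}

```bash
mkdir -p pics; cat > h.py <<'E'
import numpy as np, cv2
from workcell import env
from scipy.spatial.transform import Rotation as R
def cam(name):
    c=env.get_calibration(name); f=240/np.tan(np.radians(c["vertical_fov"])/2)
    if name=="wrist":
        s=env.get_state(); q=s["orientation"]; T=np.eye(4); T[:3,:3]=R.from_quat([q[1],q[2],q[3],q[0]]).as_matrix(); T[:3,3]=s["tcp_pos"]
        M=T@np.array(c["tool_from_camera"]); Rw,o=M[:3,:3],M[:3,3]
    else:
        Rc=R.from_rotvec(np.ravel(c["rvec"])).as_matrix(); Rw=Rc.T; o=-Rw@np.ravel(c["tvec"])
    return f,c["cx"],c["cy"],Rw,o
def ray(C,u,v,z):
    f,cx,cy,Rw,o=C; d=Rw@np.array([(u-cx)/f,(v-cy)/f,1]); return o+d*(z-o[2])/d[2]
def proj(C,p):
    f,cx,cy,Rw,o=C; q=Rw.T@(np.array(p)-o); return q[0]/q[2]*f+cx,q[1]/q[2]*f+cy
def shot(name,fn):
    C=cam(name); im=np.array(env.read_camera(name)); cv2.imwrite("pics/"+fn,im[:,:,::-1]); return C,im
E
python3 - <<'E'
from h import *
for n in("scene","top"):
    C,im=shot(n,n+"0.png"); print(n,C[0],C[4])
s=env.get_state(); print(s)
E
```

```text
scene 492.02248728911235 [ 0.92695369 -0.33398654  0.74673117]
top 458.8595963211769 [ 0.41844896 -0.00932586  1.02994304]
{'clock': 0.1, 'joint_pos': array([9.98410859e-01, 3.13909879e-01, 4.51002977e-02, 1.30361014e+00,
       9.05920748e-06, 1.43118382e+00]), 'qvel': array([-0.00026179, -0.00157637,  0.0019719 , -0.00040242, -0.00044619,
        0.0005083 ]), 'tau': array([ 2.20887399e-03, -4.81728601e+01,  2.99242240e+01,  1.27335699e-02,
       -1.87664141e-04, -3.66071708e-05]), 'tcp_pos': array([0.24091285, 0.52159624, 0.23050997]), 'orientation': array([-2.87144360e-04,  2.14701713e-01,  9.76679331e-01, -7.59225369e-04]), 'wrist_force': array([1.03698485, 0.39467913, 1.22541818]), 'ft_torque': array([-0.01257634, -0.02330114,  0.00425036]), 'grip_force': 0.0, 'finger_gap': 0.08521447014465731}
```

View pics/scene0.png

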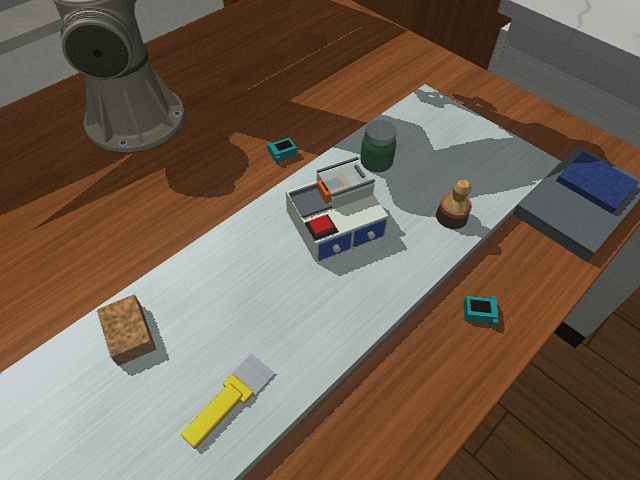

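View pics/top0.png

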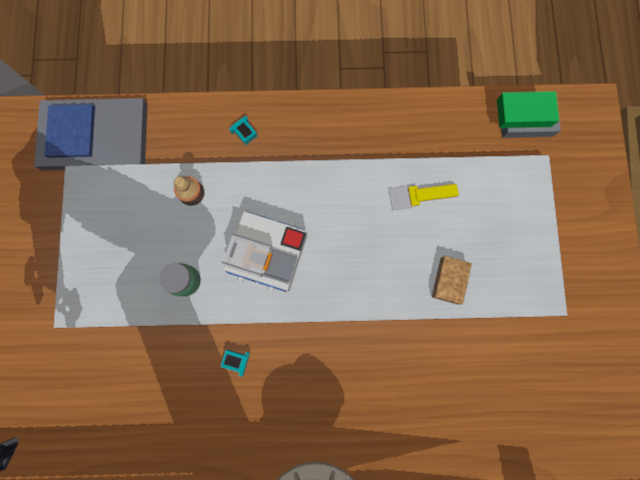

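Scene view: the drawer unit is at about (335,210), with the red key at (321,226) and the grey lane at (308,200). Three things are cassette-shaped: teal at (282,150), teal at (482,310), and the orange one in the housing mouth at (324,190). The orange one fits the description. I'll confirm it in a crop and measure the key and yaw.

```bash
python3 - <<'E'
from h import *
out={}
P=[]
for n in("scene","top"):
    C=cam(n); im=cv2.imread(f"pics/{n}0.png"); hsv=cv2.cvtColor(im,cv2.COLOR_BGR2HSV)
    m=(((hsv[...,0]<6)|(hsv[...,0]>174))&(hsv[...,1]>180)&(hsv[...,2]>60)).astype(np.uint8)
    k,l,st,ce=cv2.connectedComponentsWithStats(m)
    for i in range(1,k):
        if st[i,4]>60: print(n,st[i],ce[i],ray(C,*ce[i],.1))
    ds=im[185:265,270:400] if n=="scene" else im[200:300,210:320]
    P.append(cv2.resize(ds,None,fx=600/ds.shape[0]*.6,fy=600/ds.shape[0]*.6,interpolation=cv2.INTER_CUBIC))
    # top face of key
    i=max(range(1,k),key=lambda i:st[i,4] if 200<ce[i][0]<400 else 0)
    pts=np.argwhere(l==i)[:,::-1]
    w=np.array([ray(C,*p,.1)[:2] for p in pts],np.float32)*1000
    print(cv2.minAreaRect(w))
a=P[1];b=cv2.resize(P[0],(400,int(P[0].shape[0]*400/P[0].shape[1])))
H=max(a.shape[0],b.shape[0]);o=np.zeros((H,a.shape[1]+400,3),np.uint8);o[:a.shape[0],:a.shape[1]]=a;o[:b.shape[0],a.shape[1]:]=b
cv2.imwrite("pics/crop.png",o); print(o.shape)
E
```

```text
scene [309 215  25  18 267] [320.7752809  223.59550562] [0.57059942 0.03270934 0.1       ]
((570.4285888671875, 32.69358825683594), (34.497474670410156, 28.051231384277344), 69.16914367675781)
top [284 230  18  16 191] [292.68062827 237.81675393] [0.56881644 0.03326094 0.1       ]
((568.7503051757812, 33.221031188964844), (30.00729751586914, 26.356935501098633), 70.76962280273438)
(360, 796, 3)
```

View pics/crop.png

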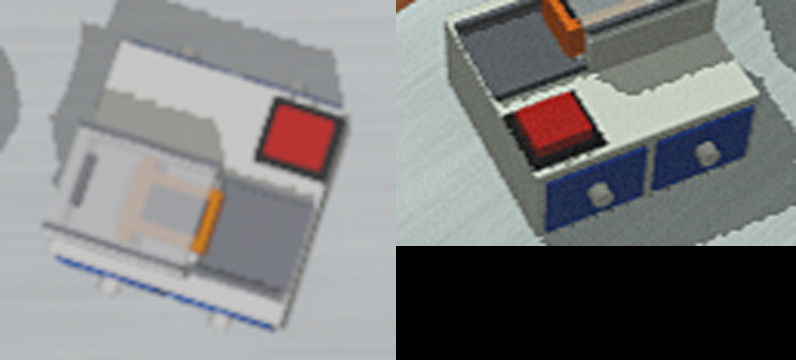

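The crop confirms it: the orange front is in the mouth at crop (207,222), the dark lane runs to its right (260,240), and the red key is at (300,137). Next I'll compute the approach rows.

```bash
python3 - <<'E'
from h import *
t=np.radians(-110.0)
X=np.array([np.cos(t),np.sin(t)]);Y=np.array([-X[1],X[0]])
tgt=np.array([.5697,.033])+.006*X-.031*Y; s=env.get_state(); d=(tgt-s["tcp_pos"][:2])*1000; print(tgt,d)
a=155.2; n=15
for i in range(n):
    r=np.radians(a-85.2/n*i); ux=np.array([np.cos(r),np.sin(r)]); uy=np.array([np.sin(r),-np.cos(r)])
    print(np.round([d@ux/n,d@uy/n],1),end=" ")
E
```

```text
[0.53851741 0.03796447] [ 297.60455915 -483.63177506]
[-31.5 -20.9] [-33.5 -17.7] [-35.  -14.3] [-36.3 -10.8] [-37.2  -7.1] [-37.7  -3.4] [-37.9   0.3] [-37.6   4.1] [-37.1   7.8] [-36.1  11.4] [-34.8  14.9] [-33.1  18.3] [-31.2  21.5] [-28.9  24.5] [-26.3  27.2]
```

Emit:
{"fn": "servo_tool", "kwargs": {
  "increments": [
    {"x": -31.5, "y": -20.9, "roll": 5.68, "z": 0, "grip": 0.3},
    {"x": -33.5, "y": -17.7, "roll": 5.68, "z": 0, "grip": 0.3},
    {"x": -35, "y": -14.3, "roll": 5.68, "z": 0, "grip": 0.3},
    {"x": -36.3, "y": -10.8, "roll": 5.68, "z": 0, "grip": 0.3},
    {"x": -37.2, "y": -7.1, "roll": 5.68, "z": 0, "grip": 0.3}
  ],
  "grip_force": 20
}}

```text
clock: 0.52
tcp_pos: [0.3406, 0.3593, 0.2309]
orientation: [-0.0, 0.45, 0.893, -0.0]
wrist_force: [0.7, 0.8, -0.0]
finger_gap: 0.0602
grip_force: 0.0
```

Emit:
{"fn": "servo_tool", "kwargs": {
  "increments": [
    {"x": -37.7, "y": -3.4, "roll": 5.68, "z": 0, "grip": 0.4},
    {"x": -37.9, "y": 0.3, "roll": 5.68, "z": 0, "grip": 0.4},
    {"x": -37.6, "y": 4.1, "roll": 5.68, "z": 0, "grip": 0.4},
    {"x": -37.1, "y": 7.8, "roll": 5.68, "z": 0, "grip": 0.4},
    {"x": -36.1, "y": 11.4, "roll": 5.68, "z": 0, "grip": 0.4}
  ]
}}

```text
clock: 0.93
tcp_pos: [0.4401, 0.1979, 0.2311]
orientation: [-0.0, 0.655, 0.755, -0.0]
wrist_force: [0.9, 0.5, 0.0]
finger_gap: 0.0513
grip_force: 0.0
```

Emit:
{"fn": "servo_tool", "kwargs": {
  "increments": [
    {"x": -34.8, "y": 14.9, "roll": 5.68, "z": 0, "grip": 0.43},
    {"x": -33.1, "y": 18.3, "roll": 5.68, "z": 0, "grip": 0.43},
    {"x": -31.2, "y": 21.5, "roll": 5.68, "z": 0, "grip": 0.43},
    {"x": -28.9, "y": 24.5, "roll": 5.68, "z": 0, "grip": 0.43},
    {"x": -26.3, "y": 27.2, "roll": 5.68, "z": 0, "grip": 0.43}
  ]
}}

```text
clock: 1.35
tcp_pos: [0.5394, 0.0367, 0.2309]
orientation: [-0.0, 0.821, 0.571, -0.0]
wrist_force: [0.3, 1.0, 0.4]
finger_gap: 0.0486
grip_force: 0.0
```

Emit:
{"fn": "servo_tool", "kwargs": {
  "increments": [
    {"x": 0, "y": 0, "roll": 0, "z": 10, "grip": 0.43},
    {"x": 0, "y": 0, "roll": 0, "z": 20, "grip": 0.43},
    {"x": 0, "y": 0, "roll": 0, "z": 10, "grip": 0.43},
    {"x": 0, "y": 0, "roll": 0, "z": 0, "grip": 0.43}
  ]
}}

```text
clock: 1.68
tcp_pos: [0.5368, 0.0388, 0.1882]
orientation: [-0.002, 0.819, 0.574, -0.002]
wrist_force: [-0.6, 0.6, 0.0]
finger_gap: 0.0484
grip_force: 0.0
```

```bash
python3 - <<'E'
from h import *
C,im=shot("wrist","w1.png"); shot("top","t1.png");shot("scene","s1.png")
s=env.get_state(); print(s["clock"],s["tcp_pos"],s["orientation"],s["finger_gap"],s["wrist_force"],C[4]); print(proj(C,s["tcp_pos"]),np.round(env.get_calibration("wrist")["tool_from_camera"],3))
E
```

```text
1.8333 [0.53883971 0.03915204 0.19173707] [-5.98060825e-06  8.18783036e-01  5.74103071e-01  6.51700205e-05] 0.048440006523513275 [ 0.11969784 -0.49339943  0.21452092] [0.56077485 0.1063864  0.3313863 ]
(np.float64(335.5937323919784), np.float64(302.36585182553017)) [[-0.    -0.96  -0.28   0.072]
 [ 1.     0.    -0.002 -0.001]
 [ 0.002 -0.28   0.96  -0.143]
 [ 0.     0.     0.     1.   ]]
```

View pics/w1.png

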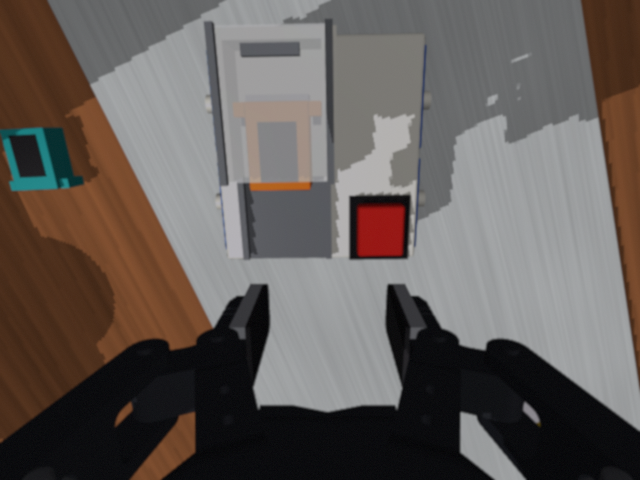

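Wrist view: the red key is at (381,230) and the lane spans (247–330, 185–258). The orange front is at (280,186). The left fingertip (258,290) lines up with the lane, the right one (397,290) with the key. The unit lies straight in the picture.

```bash
python3 - <<'E'
from h import *
C=cam("wrist"); im=cv2.imread("pics/w1.png"); hsv=cv2.cvtColor(im,cv2.COLOR_BGR2HSV); s=env.get_state()
f,cx,cy,Rw,o=C
q=s["orientation"]; Rt=R.from_quat([q[1],q[2],q[3],q[0]]).as_matrix()
def tool(u,v,z): return (Rt.T@(ray(C,u,v,z)-s["tcp_pos"]))[:2]*1000
def rect(m,z,name):
    k,l,st,ce=cv2.connectedComponentsWithStats(m.astype(np.uint8)); i=1+np.argmax(st[1:,4])
    p=np.argwhere(l==i)[:,::-1]; w=np.array([tool(*a,z) for a in p],np.float32); print(name,st[i],cv2.minAreaRect(w),w.min(0),w.max(0))
H,S,V=cv2.split(hsv)
rect(((H<6)|(H>174))&(S>180)&(V>60),.102,"key")
rect((H>6)&(H<16)&(S>200)&(V>150)&(np.arange(640)[None]>240)&(np.arange(640)[None]<330),.102,"orange")
g=cv2.cvtColor(im,cv2.COLOR_BGR2GRAY)
print("row225",g[225,225:345].tolist()); print("col 290",g[180:275,290].tolist())
# lane edge yaw
for v in (200,215,230,245): 
    r=g[v].astype(int); 
    a=240+np.argmin(np.diff(r[236:256])) -4; b=320+np.argmax(np.diff(r[320:345])); print(v,a,b,tool(a+.5,v,.09),tool(b+.5,v,.096))
print("fingers row 300",g[300,225:290].tolist(), g[300,370:430].tolist())
E
```

```text
key [ 357  204   48   53 2466] ((5.965259552001953, 33.028465270996094), (30.80023956298828, 35.79621124267578), 88.99349975585938) [-11.720961  17.347748] [23.770826 48.65462 ]
orange [251 184  59   5 286] ((35.408790588378906, -31.879121780395508), (2.550368070602417, 36.91477584838867), 0.00978446751832962) [ 34.130573 -50.336617] [ 36.686455 -13.421515]
row225 [162, 176, 180, 178, 179, 178, 178, 179, 180, 178, 179, 179, 179, 178, 170, 145, 113, 96, 94, 94, 89, 73, 52, 47, 53, 54, 59, 70, 84, 93, 94, 93, 94, 94, 92, 93, 92, 93, 92, 92, 92, 92, 92, 91, 92, 92, 92, 91, 92, 92, 92, 91, 92, 90, 91, 91, 91, 90, 91, 91, 90, 90, 90, 90, 90, 90, 90, 91, 90, 90, 88, 90, 90, 89, 88, 88, 90, 89, 89, 89, 90, 89, 90, 89, 89, 89, 88, 88, 88, 89, 88, 89, 89, 89, 89, 89, 91, 89, 89, 89, 88, 89, 88, 88, 89, 95, 105, 115, 120, 119, 125, 144, 168, 178, 179, 179, 179, 178, 178, 178]
col 290 [131, 130, 125, 116, 114, 113, 113, 113, 111, 104, 95, 92, 90, 91, 90, 90, 90, 90, 90, 90, 90, 91, 89, 91, 91, 91, 90, 90, 91, 90, 91, 90, 90, 91, 91, 89, 90, 91, 90, 90, 90, 91, 91, 91, 90, 90, 90, 91, 89, 90, 90
[... 307 characters left out ...]
866007   4.96005556]
230 240 337 [  3.02831993 -61.86814209] [4.71074183 5.03586983]
245 241 337 [ -7.86890992 -61.89245286] [-5.91375826  5.11350087]
fingers row 300 [155, 157, 155, 144, 123, 93, 66, 43, 23, 13, 8, 11, 13, 9, 12, 18, 31, 45, 54, 55, 55, 55, 56, 55, 55, 55, 55, 55, 55, 52, 46, 28, 14, 10, 7, 8, 6, 7, 10, 7, 9, 8, 22, 59, 107, 144, 155, 155, 154, 153, 155, 156, 156, 154, 153, 155, 156, 158, 157, 157, 157, 157, 160, 161, 159] [156, 155, 155, 154, 152, 151, 152, 154, 154, 155, 156, 157, 157, 157, 151, 129, 84, 36, 13, 11, 13, 10, 8, 5, 7, 6, 7, 10, 23, 38, 51, 55, 56, 55, 55, 55, 55, 56, 55, 55, 56, 54, 50, 40, 22, 13, 12, 14, 13, 9, 11, 17, 35, 60, 87, 112, 135, 151, 157, 160]
```

Emit:
{"fn": "servo_tool", "kwargs": {
  "increments": [
    {"x": 0, "y": 1.5, "roll": 0, "z": 20, "grip": 0.43},
    {"x": 0, "y": 0, "roll": 0, "z": 25, "grip": 0.43},
    {"x": 0, "y": 0, "roll": 0, "z": 20, "grip": 0.43},
    {"x": 0, "y": 0, "roll": 0, "z": 10, "grip": 0.43},
    {"x": 0, "y": 0, "roll": 0, "z": 0, "grip": 0.43}
  ]
}}

```text
clock: 2.25
tcp_pos: [0.5391, 0.0386, 0.1149]
orientation: [-0.001, 0.819, 0.574, -0.001]
wrist_force: [-0.8, 1.1, -0.3]
finger_gap: 0.0487
grip_force: 0.0
```

```bash
python3 - <<'E'
from h import *
C,im=shot("wrist","w2.png"); _,sc=shot("scene","s2.png")
s=env.get_state(); print(s["clock"],s["tcp_pos"],s["finger_gap"],s["wrist_force"])
a=cv2.resize(sc[140:260,260:400],None,fx=3,fy=3,interpolation=cv2.INTER_CUBIC)
b=cv2.resize(im[60:420,150:480],(330,360)); cv2.imwrite("pics/c2.png",np.hstack([a,b])[:,:,::-1])
E
```

```text
2.35 [0.54088487 0.0383233  0.11729817] 0.04858339682953811 [ 0.95537789  0.56841772 -0.08230272]
```

View pics/c2.png

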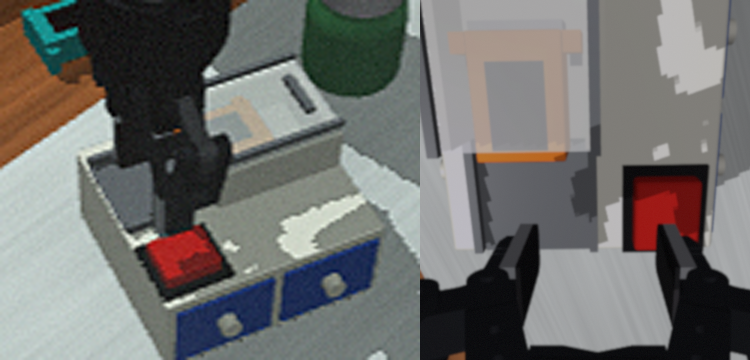

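The crops show the key finger above the red pad and the other finger above the lane, clear of the rails and the orange front. I'll lower in small steps.

Emit:
{"fn": "servo_tool", "kwargs": {
  "increments": [
    {"x": 0, "y": 0, "roll": 0, "z": 8, "grip": 0.43},
    {"x": 0, "y": 0, "roll": 0, "z": 5, "grip": 0.43},
    {"x": 0, "y": 0, "roll": 0, "z": 2, "grip": 0.43},
    {"x": 0, "y": 0, "roll": 0, "z": 0, "grip": 0.43},
    {"x": 0, "y": 0, "roll": 0, "z": 0, "grip": 0.43}
  ]
}}

```text
clock: 2.77
tcp_pos: [0.5404, 0.038, 0.1014]
orientation: [-0.0, 0.819, 0.574, 0.0]
wrist_force: [-0.0, 0.1, -0.1]
finger_gap: 0.0483
grip_force: 0.0
```

Emit:
{"fn": "servo_tool", "kwargs": {
  "increments": [
    {"x": 0, "y": 0, "roll": 0, "z": 2, "grip": 0.43},
    {"x": 0, "y": 0, "roll": 0, "z": 2, "grip": 0.43},
    {"x": 0, "y": 0, "roll": 0, "z": 0, "grip": 0.43},
    {"x": 0, "y": 0, "roll": 0, "z": 0, "grip": 0.43}
  ]
}}

```text
clock: 3.1
tcp_pos: [0.5409, 0.0379, 0.0975]
orientation: [0.0, 0.819, 0.574, 0.0]
wrist_force: [0.9, 0.5, 1.8]
finger_gap: 0.0487
grip_force: 0.8
```

```bash
python3 - <<'E'
from h import *
C,im=shot("wrist","w3.png"); s=env.get_state(); print(s["clock"],s["tcp_pos"],s["finger_gap"],s["wrist_force"],s["ft_torque"])
E
```

```text
3.15 [0.54088245 0.03793242 0.09757876] 0.04869899769427585 [1.75599334 0.66265879 1.09057743] [-0.0314249  -0.20495296  0.0307886 ]
```

Emit:
{"fn": "servo_tool", "kwargs": {
  "increments": [
    {"x": 0, "y": 0, "roll": 0, "z": 2, "grip": 0.43},
    {"x": 0, "y": 0, "roll": 0, "z": 2, "grip": 0.43},
    {"x": 0, "y": 0, "roll": 0, "z": 2, "grip": 0.43},
    {"x": 0, "y": 0, "roll": 0, "z": 1, "grip": 0.43},
    {"x": 0, "y": 0, "roll": 0, "z": 0, "grip": 0.43}
  ]
}}

```text
clock: 3.57
tcp_pos: [0.541, 0.0378, 0.0911]
orientation: [0.001, 0.819, 0.574, 0.0]
wrist_force: [-0.8, -0.4, 6.6]
finger_gap: 0.0486
grip_force: 4.8
```

Emit:
{"fn": "servo_tool", "kwargs": {
  "increments": [
    {"x": 0, "y": 0, "roll": 0, "z": 1, "grip": 0.43},
    {"x": 0, "y": 0, "roll": 0, "z": 0.5, "grip": 0.43},
    {"x": 0, "y": 0, "roll": 0, "z": 0, "grip": 0.43},
    {"x": 0, "y": 0, "roll": 0, "z": 0, "grip": 0.43}
  ]
}}

```text
clock: 3.9
tcp_pos: [0.5412, 0.0377, 0.0908]
orientation: [0.001, 0.819, 0.574, 0.001]
wrist_force: [-3.5, -0.7, 15.4]
finger_gap: 0.0488
grip_force: 8.9
```

```bash
python3 - <<'E'
from h import *
C,im=shot("wrist","w4.png"); s=env.get_state(); print(s["clock"],s["tcp_pos"],s["finger_gap"],s["wrist_force"],s["ft_torque"])
_,sc=shot("scene","s4.png")
a=cv2.resize(sc[140:260,260:400],None,fx=3,fy=3,interpolation=cv2.INTER_CUBIC)
b=cv2.resize(im[60:420,150:480],(330,360)); cv2.imwrite("pics/c4.png",np.hstack([a,b])[:,:,::-1])
E
```

```text
3.95 [0.54116731 0.03771119 0.09077188] 0.04868457471179607 [-3.76392713 -0.75424558 15.17754508] [-0.23782451  0.4778599   0.08648087]
```

View pics/c4.png

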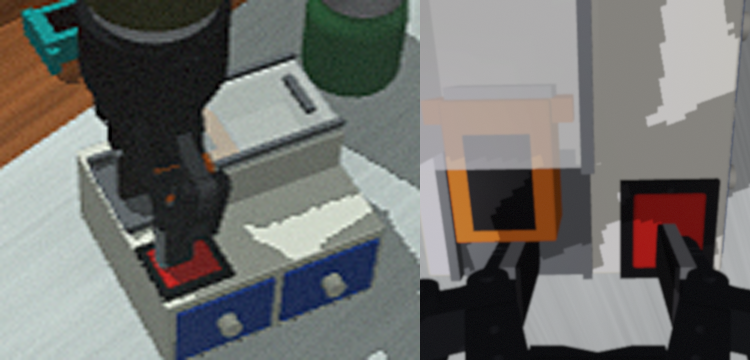

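The crops show the orange cassette out on the lane with its front at crop (505,240), upright against the left finger. The key is down at its stop: TCP stalled at z 0.0908 with 15 N. I'll hold, check, and hand in.

Emit:
{"fn": "servo_tool", "kwargs": {
  "increments": [
    {"x": 0, "y": 0, "roll": 0, "z": 0, "grip": 0.43},
    {"x": 0, "y": 0, "roll": 0, "z": 0, "grip": 0.43},
    {"x": 0, "y": 0, "roll": 0, "z": 0, "grip": 0.43},
    {"x": 0, "y": 0, "roll": 0, "z": 0, "grip": 0.43},
    {"x": 0, "y": 0, "roll": 0, "z": 0, "grip": 0.43}
  ]
}}

```text
clock: 4.42
tcp_pos: [0.5412, 0.0377, 0.0908]
orientation: [0.001, 0.819, 0.574, 0.001]
wrist_force: [-4.2, -1.2, 15.6]
finger_gap: 0.0486
grip_force: 8.9
```

```bash
python3 - <<'E'
from h import *
C,im=shot("wrist","w5.png"); s=env.get_state()
t=np.radians(-110); X=np.array([np.cos(t),np.sin(t)]);Y=np.array([-X[1],X[0]])
mouth=np.array([.5697,.033])-.036*X-.062*Y
def m(p): d=p[:2]-mouth; return np.round([d@X*1000,d@Y*1000],1)
H,S,V=cv2.split(cv2.cvtColor(im,cv2.COLOR_RGB2HSV)); k=((H>6)&(H<18)&(S>200)&(V>120)).astype(np.uint8); k[:,:150]=0;k[:, 330:]=0
p=np.argwhere(k)[:,::-1]; w=np.array([m(ray(C,*a,.114)) for a in p]); old=cv2.imread("pics/w4.png")[:,:,::-1]
print("orange min/max in mouth frame mm",np.percentile(w,[1,99],axis=0),"mean diff",np.abs(im.astype(int)-old).mean(),s["tcp_pos"],s["wrist_force"])
E
```

```text
orange min/max in mouth frame mm [[  3.408 -18.6  ]
 [ 29.4    16.6  ]] mean diff 0.7860763888888889 [0.54112868 0.03769714 0.09074116] [-4.54118075 -1.00806748 14.97616748]
```

```bash
python3 -c "
from workcell import env
print(env.hand_in())"
```

```text
the job is handed in; nothing more can be done
None
```

I handed the job in with the key pressed to its stop at about 15 N and the orange cassette about 24 mm out, upright and resting against the other finger; the hand-in gave no verdict.

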